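Deal the stacked bead jars out to the job trays

TASK

Take the two stacks of bead jars apart and stand each jar on the middle of the grey felt pad in the job tray whose half-made earrings have beads of the same colour. Keep the jars upright and set them down without dropping them: the lids are only pressed on.

Things in the scene. Friction and masses are not known exactly. Their poses are not given: they have to be found in the camera images.
- jar_red: Clear round jar full of coral-red beads, solid to the grip, straight-sided, 68 mm in diameter, 34 mm high with its flat press-on lid, about 140 g. Origin at the centre of its underside, z up. A bottom jar: it stands on the bench under another jar.
- jar_blue: Clear round jar full of deep blue beads, solid to the grip, straight-sided, 68 mm in diameter, 34 mm high with its flat press-on lid, about 140 g. Origin at the centre of its underside, z up. A bottom jar: it stands on the bench under another jar.
- jar_yellow: Clear round jar full of amber-yellow beads, solid to the grip, straight-sided, 50 mm in diameter, 34 mm high with its flat press-on lid, about 80 g. Origin at the centre of its underside, z up. A middle jar: it stands on the lid of a 68 mm jar, within 6 mm of concentric.
- jar_green: Clear round jar full of green beads, solid to the grip, straight-sided, 50 mm in diameter, 34 mm high with its flat press-on lid, about 80 g. Origin at the centre of its underside, z up. A middle jar: it stands on the lid of a 68 mm jar, within 6 mm of concentric.
- jar_white: Clear round jar full of pearl-white beads, solid to the grip, straight-sided, 34 mm in diameter, 34 mm high with its flat press-on lid, about 40 g. Origin at the centre of its underside, z up. The top jar: it stands on the lid of one of the 50 mm jars, within 6 mm of concentric, so that stack is three high and the other is two high.
- tray_red: Black job tray, 142 x 94 mm, fixed, with two half-made hoop earrings of coral-red beads. Origin on its underside below the centre of the round grey felt pad (74 mm wide, top 3 mm above the bench) where the jar goes. x points from pad to earrings (centred at x = 72 mm, 11 mm high). Rims and divider rise 8 mm above the bench, inner faces 44 to 47 mm from the pad's centre. Spans x -47 to 95 mm.
- tray_blue: Black job tray, 142 x 94 mm, fixed, with two half-made hoop earrings of deep blue beads. Origin on its underside below the centre of the round grey felt pad (74 mm wide, top 3 mm above the bench) where the jar goes. x points from pad to earrings (centred at x = 72 mm, 11 mm high). Rims and divider rise 8 mm above the bench, inner faces 44 to 47 mm from the pad's centre. Spans x -47 to 95 mm.
- tray_yellow: Black job tray, 142 x 94 mm, fixed, with two half-made hoop earrings of amber-yellow beads. Origin on its underside below the centre of the round grey felt pad (74 mm wide, top 3 mm above the bench) where the jar goes. x points from pad to earrings (centred at x = 72 mm, 11 mm high). Rims and divider rise 8 mm above the bench, inner faces 44 to 47 mm from the pad's centre. Spans x -47 to 95 mm.
- tray_green: Black job tray, 142 x 94 mm, fixed, with two half-made hoop earrings of green beads. Origin on its underside below the centre of the round grey felt pad (74 mm wide, top 3 mm above the bench) where the jar goes. x points from pad to earrings (centred at x = 72 mm, 11 mm high). Rims and divider rise 8 mm above the bench, inner faces 44 to 47 mm from the pad's centre. Spans x -47 to 95 mm.
- tray_white: Black job tray, 142 x 94 mm, fixed, with two half-made hoop earrings of pearl-white beads. Origin on its underside below the centre of the round grey felt pad (74 mm wide, top 3 mm above the bench) where the jar goes. x points from pad to earrings (centred at x = 72 mm, 11 mm high). Rims and divider rise 8 mm above the bench, inner faces 44 to 47 mm from the pad's centre. Spans x -47 to 95 mm.
Not all that is in view belongs to the job. Leave any purple look-alike of the jar_white alone.

How it is judged (in metres and radians):
At the end, for the whole second after the job is handed in: Each of the five jars stands upright (within 0.08 rad) and flat on the felt pad of the tray with its own bead colour, its centre within 15 mm of the pad's centre, released and at rest (horizontal distance between jar_red and tray_red below 0.015 m and z of jar_red in the frame of tray_red between 0.001 and 0.006 m and angle between each of jar_red, jar_blue, jar_yellow, jar_green, jar_white's own z axis and vertical below 0.08 rad and linear speed of each of jar_red, jar_blue, jar_yellow, jar_green, jar_white below 0.02 m/s and angular speed of each of jar_red, jar_blue, jar_yellow, jar_green, jar_white below 0.2 rad/s and contact force between the fingers and jar_red below 0.05 N and horizontal distance between jar_blue and tray_blue below 0.015 m and z of jar_blue in the frame of tray_blue between 0.001 and 0.006 m and contact force between the fingers and jar_blue below 0.05 N and horizontal distance between jar_yellow and tray_yellow below 0.015 m and z of jar_yellow in the frame of tray_yellow between 0.001 and 0.006 m and contact force between the fingers and jar_yellow below 0.05 N and horizontal distance between jar_green and tray_green below 0.015 m and z of jar_green in the frame of tray_green between 0.001 and 0.006 m and contact force between the fingers and jar_green below 0.05 N and horizontal distance between jar_white and tray_white below 0.015 m and z of jar_white in the frame of tray_white between 0.001 and 0.006 m and contact force between the fingers and jar_white below 0.05 N); the robot touches nothing.
It fails at once if a jar tips more than 0.6 rad (35 degrees) (angle between any of jar_red, jar_blue, jar_yellow, jar_green, jar_white's own z axis and vertical above 0.6 rad).
It fails at once if a jar falls free: faster than 0.6 m/s (a drop of about 2 cm) while the fingers do not hold it ((linear speed of jar_red above 0.6 m/s and contact force between the fingers and jar_red below 0.05 N) or (linear speed of jar_blue above 0.6 m/s and contact force between the fingers and jar_blue below 0.05 N) or (linear speed of jar_yellow above 0.6 m/s and contact force between the fingers and jar_yellow below 0.05 N) or (linear speed of jar_green above 0.6 m/s and contact force between the fingers and jar_green below 0.05 N) or (linear speed of jar_white above 0.6 m/s and contact force between the fingers and jar_white below 0.05 N)).
It also fails if it takes over 128 s, if anything falls off the work surface, if the arm or the gripper's body presses on something with over 40 N, if the wrist force passes 120 N, or if a joint passes its speed limit or range.

ROBOT

A 7-joint arm with a two-finger parallel gripper is mounted at the origin on the work surface. World frame = base frame: x ahead of the robot, y to its left, z up, the work surface at z = 0. Lengths are in m, angles in degrees, forces in N, time in s.
With the tool pointing down it reaches from about 0.4 to 0.875 m from the base axis. Payload 6.5 kg.
Tool frame: the origin (TCP) lies between the finger pads; the fingertips stand 22 mm ahead of it and the grasp point (between the pads) lies 3 mm ahead of it; z points along the fingers, y is the direction in which the jaws open and shut (so a half turn about z gives the same grasp; the last joint's range is limited). The gripper opens to 88 mm and grips with 3 to 60 N. Pads are 18 mm wide; open, the fingers measure 123 mm over their backs; the gripper's body (75 mm by 187 mm) begins 45 mm behind the grasp point.
Start: joints at [59.805, 30.733, -0.252, 88.115, 0.149, 61.152, -4.079], TCP at [0.289, -0.582, 0.261] pointing down, gripper open.
Joint ranges: [-154.64, 154.64], [-21.42, 123.67], [-72.66, 72.17], [13.99, 137.28], [-74.86, 254.86], [10.95, 109.41], [-158.01, 158.01]. Speed limits (degrees/s): [136.94, 136.94, 180, 180, 180, 180, 180].

INTERFACE

Orientations are given as [roll, pitch, yaw] about the fixed x, y, z axes, in that order (R = Rz(yaw) Ry(pitch) Rx(roll)).
In Python, from bench import bot gives the robot as it stands. The module is installed in compiled form; this text tells all that it offers.
- The arm moves only by the tool step_arm, never from a script. Its argument "steps" is a list of rows, each an object of numbers: "tx", "ty", "tz": the shift along the tool's x, y, z in cm; "rx", "ry", "rz": the turn, a rotation vector about the tool's x, y, z in degrees; "fingers": the closure, from 0 (fully open) to 1 (shut). A call has 1 to 8 rows; each row is the pose to reach, as a shift and turn from the pose measured when the call began, along the tool's axes at that moment; what a row does not reach only later rows make up. A row lasts 1/10 s, in which the tool goes at most 50 mm and 8.59 degrees, less where a joint would pass 70% of its speed; a pose out of reach is approached as far as the arm can. A call with a gripper value outside its range is refused whole. The fingers move at their own pace and stop on an object; "newtons" is the grip in N (left out, the last holds). Time passes only in rows, so rows that repeat a pose let the fingers close. It gives the time, the measured TCP pose, the force and the opening at its end, in the units of the state.
- bot.state(): the state, without advancing time (a new reading comes with each control period).
- bot.get_image(name): name is "side" or "top"; returns (picture, depth): 480x640x3 uint8, red, green, blue; 480x640 float32, m along the optical axis (not along the pixel's ray), 0 where there is no reading.
- bot.get_calibration(name): a dict with "fx", "fy", "cx", "cy" (pixels), "R" (3x3) and "t" (3): a world point X has camera coordinates R X + t. Camera axes: x right, y down, z forward; pixel columns grow to the right and rows downward; lengths in m; the calibration is good to about 2 mm. A picture is of the moment at which its call begins. get_calibration takes no time and is no camera call.
- bot.hand_in(): hands the job in, once; it reports no verdict.
Trained networks look in the newest picture that a camera, given by its name, has taken for a name from the list of things; names that differ only in an ending like _2 or _b are one class to them, and where a whole thing is asked for, a point or a joint stands for the part that bears it (a point fixed in the world has none). Each returns a list of dicts, best first, with "confidence" (0 to 1); they miss things now and then, are a little off and sometimes report something else, mostly with a low value. They report only what shows in the picture. A call takes as long as a camera call. They do not tell look-alikes from the thing itself.
- bot.look_for(camera, name): "centre" ([column, row] as shares, 0 to 1, of the picture: columns of its width, rows of its height, amid what is visible of it).
- bot.outline_of(camera, name): "region" (480x640 bool, what is visible of it) and "centre" ([column, row] as shares, 0 to 1, of the picture: columns of its width, rows of its height, amid what is visible of it).
- bot.mark_of(camera, name): "centre" ([column, row] as shares, 0 to 1, of the picture: columns of its width, rows of its height: a listed point, or the origin of a listed thing).
The state is a dict: "time_s": time; "joint_positions": joint angles; "qvel": joint speeds; "joint_efforts": joint torques, N m; "ee_pos": TCP position; "tcp_rot": TCP orientation; "force": force on the tool from outside, world axes, zero at the start; "ft_torque": the same for the moment, N m; "width": opening from 0.0 (shut) to 1.0 (fully open).
Only numpy, scipy, OpenCV 4.12 (cv2) and the standard library are available. Lean on these libraries where they do the work, as an engineer would, in place of code of your own. Each camera call takes 0.05 s, during which the arm holds its last target. There are 200 camera calls.

## Working session

There is one attempt and no reset: what is moved stays moved. The work goes in short steps, Python scripts to look and compute and a tool call to move; the robot and the scene stay as the last step left them, time stands still between calls to the robot, and variables do not carry over. Pictures are saved under pics/ and viewed, about 12 in all and at most 16, crops included, and the job is handed in when it is done.

Besides the shell and the picture viewer there is one more tool, called after "Emit:" as a command line: name --argument value ..., lists and objects as JSON in quotes. step_arm: Moves the arm, as the interface text tells. Its arguments: {"type":"object","properties":{"steps":{"type":"array","items":{"type":"object","properties":{"tx":{"type":"number"},"ty":{"type":"number"},"tz":{"type":"number"},"rx":{"type":"number"},"ry":{"type":"number"},"rz":{"type":"number"},"fingers":{"type":"number"}}}},"newtons":{"type":"number"}},"required":["steps"]}

```bash
mkdir -p pics; python3 - <<'E'
from bench import bot
import cv2
s=bot.state(); print({k:s[k] for k in("time_s","ee_pos","tcp_rot","width","force")})
for n in("side","top"):
    p,d=bot.get_image(n); cv2.imwrite(f"pics/{n}0.png",p[:,:,::-1]); c=bot.get_calibration(n); print(n,c)
E
```

```text
{'time_s': 0.0, 'ee_pos': array([ 0.28876057, -0.58169232,  0.25984455]), 'tcp_rot': array([-1.79900944e+02,  6.08995315e-03,  2.64032554e+01]), 'width': 1.0012402827949782, 'force': array([-0.67736331, -0.1247408 , -0.17153893])}
side {'fx': 519.3501679724895, 'fy': 519.3501679724895, 'cx': 313.0727361216354, 'cy': 244.80946275254814, 'R': array([[-0.74504552, -0.66695436,  0.00889113],
       [-0.52701266,  0.58044326, -0.62076025],
       [ 0.40885796, -0.46718038, -0.78395004]]), 't': array([0.36200331, 0.30936989, 0.92358762])}
top {'fx': 611.0236765017476, 'fy': 611.0236765017476, 'cx': 314.4898451158274, 'cy': 243.15614037272616, 'R': array([[ 2.53288958e-02, -9.99674948e-01,  2.90602404e-03],
       [-9.90392979e-01, -2.54888092e-02, -1.35911982e-01],
       [ 1.35941874e-01,  5.64394617e-04, -9.90716654e-01]]), 't': array([-0.01982146,  0.51069041,  1.35566998])}
```

View pics/top0.png

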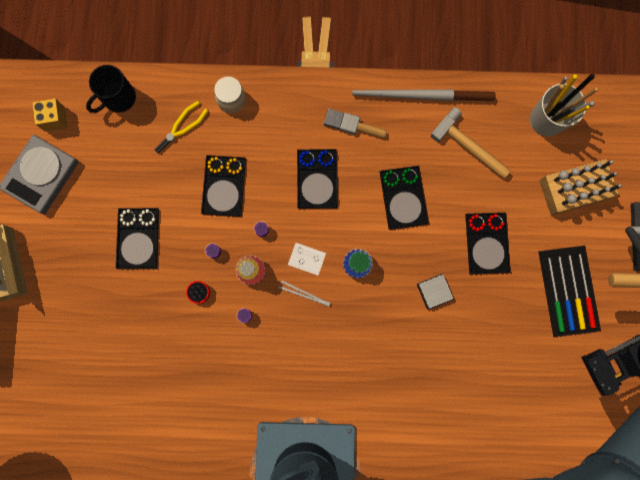

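View pics/side0.png

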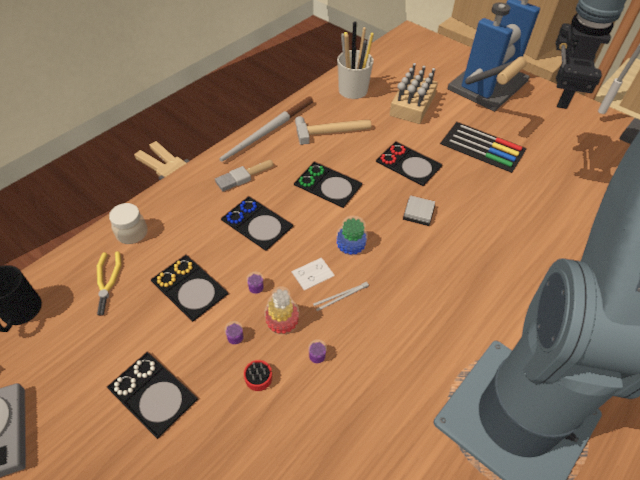

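The top view shows stack A (white on yellow on red) near pixel (250,268) and stack B (green on blue) near (357,264). There are purple decoys at (214,251), (262,229) and (245,316). The pads are at white (137,248), yellow (222,196), blue (317,189), green (405,207) and red (488,254).

```bash
cat > h.py <<'E'
from bench import bot
import numpy as np, cv2
def ray(cam,px,z):
    c=bot.get_calibration(cam); R,t=np.array(c["R"]),np.array(c["t"])
    d=R.T@np.array([(px[0]-c["cx"])/c["fx"],(px[1]-c["cy"])/c["fy"],1]); o=-R.T@t
    return o+d*(z-o[2])/d[2]
def cloud(cam):
    p,d=bot.get_image(cam); c=bot.get_calibration(cam)
    v,u=np.mgrid[:480,:640]
    P=np.stack([(u-c["cx"])/c["fx"]*d,(v-c["cy"])/c["fy"]*d,d],-1)-np.array(c["t"])
    return p,P@np.array(c["R"])   # R^T X
def lid(P,x,y,z,r=.05):
    m=(np.hypot(P[...,0]-x,P[...,1]-y)<r)&(abs(P[...,2]-z)<.008)
    q=P[m][:,:2].astype(np.float32)
    if len(q)<5: return len(q)
    (a,b),R=cv2.minEnclosingCircle(q); return len(q),np.round(q.mean(0),4),np.round([a,b,R],4),np.round(np.median(P[m][:,2]),4)
def pad(cam,p,px,r=24):
    h=cv2.cvtColor(p,cv2.COLOR_RGB2HSV); m=((h[...,1]<50)&(h[...,2]>90)).astype(np.uint8)
    n,l,st,ce=cv2.connectedComponentsWithStats(m)
    i=min(range(1,n),key=lambda i:np.hypot(*(ce[i]-px))+(1e3 if st[i,4]<150 else 0))
    return ce[i],st[i,4],np.round(ray(cam,ce[i],.003),4)
E
python3 - <<'E'
from h import *
p,P=cloud("top"); ps,Ps=cloud("side")
T=dict(white=((137,248),(161,402)),yellow=((222,196),(196,294)),blue=((317,189),(264,229)),green=((405,207),(337,188)),red=((488,254),(417,168)))
for k,(a,b) in T.items(): print(k,pad("top",p,a),pad("side",ps,b))
for n,px,z in(("white",(250,270),.102),("yellow",(250,270),.068),("red",(250,270),.034),("green",(357,264),.068),("blue",(357,264),.034)):
    x,y,_=ray("top",px,z)
    print(n,lid(P,x,y,z),lid(Ps,x,y,z))
    for c in("top","side"):
        r=bot.mark_of(c,"jar_"+n)[:2]; print("  ",c,[(round(q["confidence"],2),np.round(ray(c,np.array(q["centre"])*[640,480],z-.034),4)) for q in r])
    for c in("top","side"):
        r=bot.mark_of(c,"tray_"+n)[:1]; print("  tray",c,[(round(q["confidence"],2),np.round(ray(c,np.array(q["centre"])*[640,480],0),4)) for q in r])
big=cv2.resize(p[200:340,180:400],None,fx=3.5,fy=3.5,interpolation=cv2.INTER_CUBIC); cv2.imwrite("pics/z1.png",big[:,:,::-1])
E
```

```text
white (array([136.64611872, 247.07762557]), np.int32(438), array([0.4956, 0.4063, 0.003 ])) (array([160.0305742 , 401.49739001]), np.int32(1341), array([0.4937, 0.4041, 0.003 ]))
yellow (array([223.15384615, 195.1875    ]), np.int32(416), array([0.6238, 0.2109, 0.003 ])) (array([195.78870056, 293.38418079]), np.int32(885), array([0.6241, 0.2106, 0.003 ]))
blue (array([317.5708061 , 189.35729847]), np.int32(459), array([ 0.6435, -0.0108,  0.003 ])) (array([264.02556391, 227.38646617]), np.int32(665), array([ 0.6469, -0.0112,  0.003 ]))
green (array([404.90970655, 207.39277652]), np.int32(443), array([ 0.6056, -0.2169,  0.003 ])) (array([335.93772894, 187.56227106]), np.int32(546), array([ 0.6075, -0.2198,  0.003 ]))
red (array([489.29550827, 253.03309693]), np.int32(423), array([ 0.5027, -0.4137,  0.003 ])) (array([416.4048583 , 166.94534413]), np.int32(494), array([ 0.5036, -0.4136,  0.003 ]))
white (199, array([0.4437, 0.1383], dtype=float32), array([0.444 , 0.1386, 0.017 ]), np.float64(0.1021)) (268, array([0.4433, 0.1378], dtype=float32), array([0.4452, 0.137 , 0.018 ]), np.float6
[... 1321 characters left out ...]
 array([ 0.4685, -0.1106,  0.0264]), np.float64(0.0693))
   top [(0.65, array([ 0.4646, -0.1068,  0.034 ]))]
   side [(0.9, array([ 0.4642, -0.1129,  0.034 ]))]
  tray top [(0.64, array([ 0.6031, -0.2163,  0.    ]))]
  tray side [(0.9, array([ 0.6124, -0.2192,  0.    ]))]
blue (284, array([ 0.4635, -0.0985], dtype=float32), array([ 0.4682, -0.1058,  0.0343]), np.float64(0.0339)) (334, array([ 0.4611, -0.0949], dtype=float32), array([ 0.4679, -0.1071,  0.0345]), np.float64(0.0354))
   top [(0.6, array([ 0.4725, -0.1055,  0.    ]))]
   side [(0.6, array([ 0.4661, -0.1052,  0.    ]))]
  tray top [(0.6, array([ 0.6391, -0.0124,  0.    ]))]
  tray side [(0.94, array([ 0.6435, -0.0133,  0.    ]))]
```

View pics/z1.png

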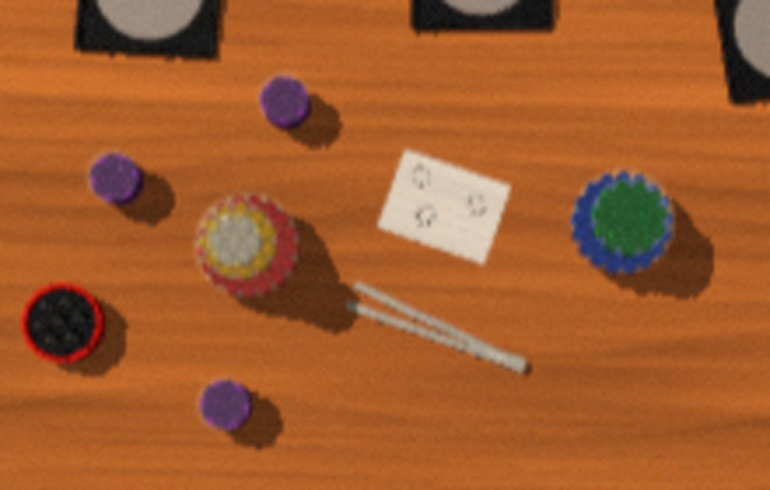

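Both cameras agree on all jars and pads to about 3 mm. I'll start with the green and blue stack, keeping the tool yaw at 0 so the jaws open along world y.

```bash
cat >> h.py <<'E'
from scipy.spatial.transform import Rotation as Ro
def to(x,y,z,yaw=0):
    s=bot.state(); R=Ro.from_euler("xyz",s["tcp_rot"],degrees=True); G=Ro.from_euler("xyz",[180,0,yaw],degrees=True)
    print("t cm",np.round(R.inv().apply(np.array([x,y,z])-s["ee_pos"])*100,2),"r",np.round((R.inv()*G).as_rotvec(degrees=True),2))
E
python3 -c "
from h import *
to(.4685,-.109,.2)"
```

```text
t cm [ 37.12 -34.4    6.07] r [ 0.  -0.  26.4]
```

Emit:
step_arm --steps '[{"tx":5,"ty":0,"tz":1,"rz":6},{"tx":10,"ty":-2,"tz":1,"rz":12},{"tx":15,"ty":-5,"tz":1,"rz":18},{"tx":20,"ty":-9,"tz":2,"rz":24},{"tx":24,"ty":-13,"tz":3,"rz":26.4},{"tx":28,"ty":-17,"tz":4,"rz":26.4},{"tx":31,"ty":-21,"tz":5,"rz":26.4},{"tx":33,"ty":-25,"tz":6,"rz":26.4}]' --newtons 25

```text
invalid input at $.steps[0]: expected keys tx, ty, tz, rx, ry, rz, fingers
```

```bash
python3 -c "
from h import *
to(.4685,-.109,.2)"
```

```text
t cm [ 37.12 -34.4    6.07] r [ 0.  -0.  26.4]
```

All keys are needed in every row.

Emit:
step_arm --steps '[{"tx":5,"ty":0,"tz":1,"rx":0,"ry":0,"rz":6,"fingers":0},{"tx":10,"ty":-2,"tz":1,"rx":0,"ry":0,"rz":12,"fingers":0},{"tx":15,"ty":-5,"tz":1,"rx":0,"ry":0,"rz":18,"fingers":0},{"tx":20,"ty":-9,"tz":2,"rx":0,"ry":0,"rz":24,"fingers":0},{"tx":24,"ty":-13,"tz":3,"rx":0,"ry":0,"rz":26.4,"fingers":0},{"tx":28,"ty":-17,"tz":4,"rx":0,"ry":0,"rz":26.4,"fingers":0},{"tx":31,"ty":-21,"tz":5,"rx":0,"ry":0,"rz":26.4,"fingers":0},{"tx":34,"ty":-25,"tz":6,"rx":0,"ry":0,"rz":26.4,"fingers":0}]' --newtons 25

```text
time_s: 2.0
ee_pos: [0.4739, -0.2472, 0.2091]
tcp_rot: [180.0, -0.1, 0.0]
force: [-0.2, 0.6, -0.0]
width: 0.998
```

```bash
python3 -c "
from h import *
to(.4685,-.109,.2)"
```

```text
t cm [ -0.54 -13.82   0.9 ] r [ 0.02 -0.06  0.02]
```

Emit:
step_arm --steps '[{"tx":-0.2,"ty":-4,"tz":1,"rx":0,"ry":0,"rz":0,"fingers":0},{"tx":-0.5,"ty":-8,"tz":3,"rx":0,"ry":0,"rz":0,"fingers":0},{"tx":-0.5,"ty":-11.5,"tz":5,"rx":0,"ry":0,"rz":0,"fingers":0},{"tx":-0.5,"ty":-13.8,"tz":7,"rx":0,"ry":0,"rz":0,"fingers":0},{"tx":-0.5,"ty":-13.8,"tz":8,"rx":0,"ry":0,"rz":0,"fingers":0},{"tx":-0.5,"ty":-13.8,"tz":8,"rx":0,"ry":0,"rz":0,"fingers":0},{"tx":-0.5,"ty":-13.8,"tz":8,"rx":0,"ry":0,"rz":0,"fingers":0}]'

```text
time_s: 2.7
ee_pos: [0.4693, -0.1109, 0.1295]
tcp_rot: [179.9, -0.1, -0.1]
force: [0.3, 0.1, 0.4]
width: 0.999
```

```bash
python3 -c "
from h import *
to(.4685,-.109,.064)"
```

```text
t cm [-0.09 -0.2   6.55] r [ 0.07 -0.1  -0.1 ]
```

Emit:
step_arm --steps '[{"tx":-0.1,"ty":-0.2,"tz":2,"rx":0,"ry":0,"rz":0,"fingers":0},{"tx":-0.1,"ty":-0.2,"tz":4,"rx":0,"ry":0,"rz":0,"fingers":0},{"tx":-0.1,"ty":-0.2,"tz":5.5,"rx":0,"ry":0,"rz":0,"fingers":0},{"tx":-0.1,"ty":-0.2,"tz":6.5,"rx":0,"ry":0,"rz":0,"fingers":0},{"tx":-0.1,"ty":-0.2,"tz":6.5,"rx":0,"ry":0,"rz":0,"fingers":0},{"tx":-0.1,"ty":-0.2,"tz":6.5,"rx":0,"ry":0,"rz":0,"fingers":0},{"tx":-0.1,"ty":-0.2,"tz":6.5,"rx":0,"ry":0,"rz":0,"fingers":0}]'

```text
time_s: 3.4
ee_pos: [0.4691, -0.1093, 0.0653]
tcp_rot: [179.9, -0.2, -0.1]
force: [-0.3, 0.0, -0.1]
width: 0.995
```

Emit:
step_arm --steps '[{"tx":0,"ty":0,"tz":0,"rx":0,"ry":0,"rz":0,"fingers":0.4},{"tx":0,"ty":0,"tz":0,"rx":0,"ry":0,"rz":0,"fingers":0.6},{"tx":0,"ty":0,"tz":0,"rx":0,"ry":0,"rz":0,"fingers":0.8},{"tx":0,"ty":0,"tz":0,"rx":0,"ry":0,"rz":0,"fingers":1},{"tx":0,"ty":0,"tz":0,"rx":0,"ry":0,"rz":0,"fingers":1},{"tx":0,"ty":0,"tz":0,"rx":0,"ry":0,"rz":0,"fingers":1},{"tx":0,"ty":0,"tz":0,"rx":0,"ry":0,"rz":0,"fingers":1}]'

```text
time_s: 4.1
ee_pos: [0.4691, -0.1094, 0.0654]
tcp_rot: [179.9, -0.2, -0.1]
force: [0.6, -0.4, 0.7]
width: 0.564
```

Emit:
step_arm --steps '[{"tx":0,"ty":0,"tz":-1,"rx":0,"ry":0,"rz":0,"fingers":1},{"tx":0,"ty":0,"tz":-4,"rx":0,"ry":0,"rz":0,"fingers":1},{"tx":2,"ty":1.5,"tz":-6,"rx":0,"ry":0,"rz":0,"fingers":1},{"tx":5,"ty":4,"tz":-6,"rx":0,"ry":0,"rz":0,"fingers":1},{"tx":8,"ty":6.5,"tz":-6,"rx":0,"ry":0,"rz":0,"fingers":1},{"tx":11,"ty":9,"tz":-5,"rx":0,"ry":0,"rz":0,"fingers":1},{"tx":13,"ty":10.5,"tz":-4,"rx":0,"ry":0,"rz":0,"fingers":1},{"tx":13.8,"ty":10.9,"tz":-3,"rx":0,"ry":0,"rz":0,"fingers":1}]'

```text
time_s: 4.9
ee_pos: [0.6082, -0.221, 0.0962]
tcp_rot: [179.8, -0.3, -0.2]
force: [0.7, 0.1, -0.7]
width: 0.562
```

```bash
python3 -c "
from h import *
to(.607,-.218,.0345);print(bot.state()['width'])"
```

```text
t cm [-0.15 -0.31  6.17] r [ 0.17 -0.28 -0.25]
0.5616030549934664
```

Emit:
step_arm --steps '[{"tx":-0.1,"ty":-0.3,"tz":1.5,"rx":0.2,"ry":-0.3,"rz":-0.2,"fingers":1},{"tx":-0.1,"ty":-0.3,"tz":3,"rx":0.2,"ry":-0.3,"rz":-0.2,"fingers":1},{"tx":-0.1,"ty":-0.3,"tz":4.5,"rx":0.2,"ry":-0.3,"rz":-0.2,"fingers":1},{"tx":-0.1,"ty":-0.3,"tz":5.2,"rx":0.2,"ry":-0.3,"rz":-0.2,"fingers":1},{"tx":-0.1,"ty":-0.3,"tz":5.7,"rx":0.2,"ry":-0.3,"rz":-0.2,"fingers":1},{"tx":-0.1,"ty":-0.3,"tz":6,"rx":0.2,"ry":-0.3,"rz":-0.2,"fingers":1},{"tx":-0.1,"ty":-0.3,"tz":6,"rx":0.2,"ry":-0.3,"rz":-0.2,"fingers":1}]'

```text
time_s: 5.6
ee_pos: [0.6075, -0.2181, 0.0361]
tcp_rot: [-180.0, 0.0, -0.0]
force: [-0.5, -0.3, -0.8]
width: 0.559
```

```bash
python3 -c "
from h import *
to(.607,-.218,.0345)"
```

```text
t cm [-0.05 -0.01  0.16] r [-0.03  0.02 -0.04]
```

Emit:
step_arm --steps '[{"tx":0,"ty":0,"tz":0.15,"rx":0,"ry":0,"rz":0,"fingers":1},{"tx":0,"ty":0,"tz":0.2,"rx":0,"ry":0,"rz":0,"fingers":1},{"tx":0,"ty":0,"tz":0.2,"rx":0,"ry":0,"rz":0,"fingers":1},{"tx":0,"ty":0,"tz":0.2,"rx":0,"ry":0,"rz":0,"fingers":1}]'

```text
time_s: 6.0
ee_pos: [0.6078, -0.2182, 0.0345]
tcp_rot: [-180.0, -0.0, -0.0]
force: [-0.4, -0.1, -0.1]
width: 0.564
```

Emit:
step_arm --steps '[{"tx":0,"ty":0,"tz":0,"rx":0,"ry":0,"rz":0,"fingers":0.4},{"tx":0,"ty":0,"tz":0,"rx":0,"ry":0,"rz":0,"fingers":0.2},{"tx":0,"ty":0,"tz":0,"rx":0,"ry":0,"rz":0,"fingers":0},{"tx":0,"ty":0,"tz":0,"rx":0,"ry":0,"rz":0,"fingers":0},{"tx":0,"ty":0,"tz":-1,"rx":0,"ry":0,"rz":0,"fingers":0},{"tx":0,"ty":0,"tz":-4,"rx":0,"ry":0,"rz":0,"fingers":0},{"tx":0,"ty":0,"tz":-8,"rx":0,"ry":0,"rz":0,"fingers":0},{"tx":0,"ty":0,"tz":-9,"rx":0,"ry":0,"rz":0,"fingers":0}]'

```text
time_s: 6.8
ee_pos: [0.6104, -0.2192, 0.1296]
tcp_rot: [179.9, -0.4, -0.1]
force: [0.8, -0.4, 0.4]
width: 1.0
```

```bash
python3 - <<'E'
from h import *
for c in("side","top"):
    p,P=cloud(c); print(c,"green",lid(P,.6065,-.218,.037),"blue",lid(P,.468,-.1063,.034))
cv2.imwrite("pics/s2.png",p[:,:,::-1] if 0 else bot.get_image("side")[0][:,:,::-1])
to(.468,-.1063,.1)
E
```

```text
side green (295, array([ 0.6056, -0.2156], dtype=float32), array([ 0.6079, -0.2178,  0.0272]), np.float64(0.0383)) blue (647, array([ 0.4674, -0.1061], dtype=float32), array([ 0.4693, -0.1076,  0.0359]), np.float64(0.0352))
top green (177, array([ 0.5998, -0.2074], dtype=float32), array([ 0.6004, -0.2077,  0.0209]), np.float64(0.0364)) blue (698, array([ 0.4683, -0.1055], dtype=float32), array([ 0.4688, -0.1057,  0.0342]), np.float64(0.0338))
t cm [-14.01 -11.19   2.5 ] r [ 0.01 -0.09 -0.05]
```

View pics/s2.png

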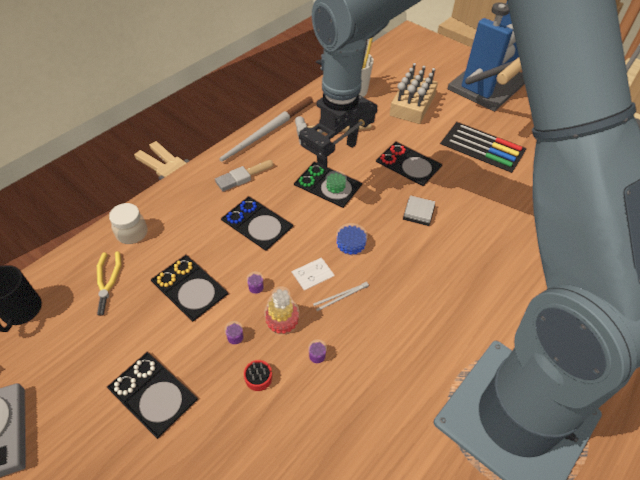

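The side view shows green standing upright near the middle of its pad, around (337,183), and blue alone at (352,240). Blue is next.

Emit:
step_arm --steps '[{"tx":-3,"ty":-2.5,"tz":0,"rx":0,"ry":0,"rz":0,"fingers":0},{"tx":-6,"ty":-5,"tz":0,"rx":0,"ry":0,"rz":0,"fingers":0},{"tx":-10,"ty":-8,"tz":0,"rx":0,"ry":0,"rz":0,"fingers":0},{"tx":-13,"ty":-10.4,"tz":1,"rx":0,"ry":0,"rz":0,"fingers":0},{"tx":-14,"ty":-11.2,"tz":3,"rx":0,"ry":0,"rz":0,"fingers":0},{"tx":-14,"ty":-11.2,"tz":4,"rx":0,"ry":0,"rz":0,"fingers":0},{"tx":-14,"ty":-11.2,"tz":4,"rx":0,"ry":0,"rz":0,"fingers":0}]'

```text
time_s: 7.65
ee_pos: [0.4673, -0.1063, 0.0832]
tcp_rot: [-180.0, 0.1, -0.0]
force: [1.0, -0.6, -0.8]
width: 1.001
```

```bash
python3 -c "
from h import *
to(.4687,-.1063,.03)"
```

```text
t cm [ 0.15 -0.    5.32] r [-0.01  0.1  -0.04]
```

Emit:
step_arm --steps '[{"tx":0.1,"ty":0,"tz":1.5,"rx":0,"ry":0,"rz":0,"fingers":0},{"tx":0.1,"ty":0,"tz":3,"rx":0,"ry":0,"rz":0,"fingers":0},{"tx":0.1,"ty":0,"tz":4.5,"rx":0,"ry":0,"rz":0,"fingers":0},{"tx":0.1,"ty":0,"tz":5.2,"rx":0,"ry":0,"rz":0,"fingers":0},{"tx":0.1,"ty":0,"tz":5.2,"rx":0,"ry":0,"rz":0,"fingers":0},{"tx":0.1,"ty":0,"tz":5.2,"rx":0,"ry":0,"rz":0,"fingers":0},{"tx":0.1,"ty":0,"tz":5.2,"rx":0,"ry":0,"rz":0,"fingers":0}]'

```text
time_s: 8.35
ee_pos: [0.4689, -0.1066, 0.0319]
tcp_rot: [180.0, 0.0, -0.1]
force: [-0.1, 0.0, 0.2]
width: 0.999
```

Emit:
step_arm --steps '[{"tx":0,"ty":0,"tz":0,"rx":0,"ry":0,"rz":0,"fingers":0.2},{"tx":0,"ty":0,"tz":0,"rx":0,"ry":0,"rz":0,"fingers":0.4},{"tx":0,"ty":0,"tz":0,"rx":0,"ry":0,"rz":0,"fingers":0.6},{"tx":0,"ty":0,"tz":0,"rx":0,"ry":0,"rz":0,"fingers":1},{"tx":0,"ty":0,"tz":0,"rx":0,"ry":0,"rz":0,"fingers":1},{"tx":0,"ty":0,"tz":0,"rx":0,"ry":0,"rz":0,"fingers":1}]'

```text
time_s: 8.95
ee_pos: [0.4692, -0.1068, 0.0322]
tcp_rot: [180.0, -0.0, -0.1]
force: [-0.4, -1.1, 6.2]
width: 0.768
```

Emit:
step_arm --steps '[{"tx":0,"ty":0,"tz":-1,"rx":0,"ry":0,"rz":0,"fingers":1},{"tx":0.5,"ty":0,"tz":-3.5,"rx":0,"ry":0,"rz":0,"fingers":1},{"tx":3,"ty":-1.5,"tz":-5,"rx":0,"ry":0,"rz":0,"fingers":1},{"tx":7,"ty":-4,"tz":-5,"rx":0,"ry":0,"rz":0,"fingers":1},{"tx":11,"ty":-6.5,"tz":-5,"rx":0,"ry":0,"rz":0,"fingers":1},{"tx":15,"ty":-8.5,"tz":-4,"rx":0,"ry":0,"rz":0,"fingers":1},{"tx":17,"ty":-9.5,"tz":-3,"rx":0,"ry":0,"rz":0,"fingers":1},{"tx":17.6,"ty":-9.6,"tz":-3,"rx":0,"ry":0,"rz":0,"fingers":1}]'

```text
time_s: 9.75
ee_pos: [0.6462, -0.008, 0.0612]
tcp_rot: [-179.9, 0.0, 0.1]
force: [-1.0, 0.4, -0.6]
width: 0.768
```

```bash
python3 -c "
from h import *
to(.6452,-.011,.0352);print(bot.state()['width'])"
```

```text
t cm [-0.09  0.31  2.6 ] r [-0.07  0.04  0.13]
0.7679510087147073
```

Emit:
step_arm --steps '[{"tx":-0.1,"ty":0.3,"tz":0.8,"rx":0,"ry":0,"rz":0,"fingers":1},{"tx":-0.1,"ty":0.3,"tz":1.6,"rx":0,"ry":0,"rz":0,"fingers":1},{"tx":-0.1,"ty":0.3,"tz":2.1,"rx":0,"ry":0,"rz":0,"fingers":1},{"tx":-0.1,"ty":0.3,"tz":2.4,"rx":0,"ry":0,"rz":0,"fingers":1},{"tx":-0.1,"ty":0.3,"tz":2.6,"rx":0,"ry":0,"rz":0,"fingers":1},{"tx":-0.1,"ty":0.3,"tz":2.7,"rx":0,"ry":0,"rz":0,"fingers":1},{"tx":-0.1,"ty":0.3,"tz":2.7,"rx":0,"ry":0,"rz":0,"fingers":1},{"tx":-0.1,"ty":0.3,"tz":2.7,"rx":0,"ry":0,"rz":0,"fingers":1}]'

```text
time_s: 10.55
ee_pos: [0.6449, -0.0114, 0.0353]
tcp_rot: [-179.9, 0.1, 0.1]
force: [-3.7, -0.2, 7.2]
width: 0.763
```

Emit:
step_arm --steps '[{"tx":0,"ty":0,"tz":0,"rx":0,"ry":0,"rz":0,"fingers":0.2},{"tx":0,"ty":0,"tz":0,"rx":0,"ry":0,"rz":0,"fingers":0},{"tx":0,"ty":0,"tz":0,"rx":0,"ry":0,"rz":0,"fingers":0},{"tx":0,"ty":0,"tz":-0.5,"rx":0,"ry":0,"rz":0,"fingers":0},{"tx":0,"ty":0,"tz":-3,"rx":0,"ry":0,"rz":0,"fingers":0},{"tx":0,"ty":0,"tz":-8,"rx":0,"ry":0,"rz":0,"fingers":0},{"tx":0,"ty":0,"tz":-13,"rx":0,"ry":0,"rz":0,"fingers":0},{"tx":0,"ty":0,"tz":-15,"rx":0,"ry":0,"rz":0,"fingers":0}]'

```text
time_s: 11.35
ee_pos: [0.6476, -0.0116, 0.1909]
tcp_rot: [-179.9, -0.4, 0.1]
force: [0.7, -0.4, -0.0]
width: 0.994
```

```bash
python3 -c "
from h import *
to(.4445,.138,.16)"
```

```text
t cm [-20.3  -14.99   2.98] r [-0.07 -0.37  0.09]
```

Emit:
step_arm --steps '[{"tx":-3,"ty":-2,"tz":0,"rx":0,"ry":0,"rz":0,"fingers":0},{"tx":-7,"ty":-5,"tz":0,"rx":0,"ry":0,"rz":0,"fingers":0},{"tx":-11,"ty":-8,"tz":0,"rx":0,"ry":0,"rz":0,"fingers":0},{"tx":-15,"ty":-11,"tz":0,"rx":0,"ry":0,"rz":0,"fingers":0},{"tx":-18.5,"ty":-14,"tz":1,"rx":0,"ry":0,"rz":0,"fingers":0},{"tx":-20.3,"ty":-15,"tz":2,"rx":0,"ry":-0.3,"rz":0,"fingers":0},{"tx":-20.3,"ty":-15,"tz":3,"rx":0,"ry":-0.3,"rz":0,"fingers":0},{"tx":-20.3,"ty":-15,"tz":3,"rx":0,"ry":-0.3,"rz":0,"fingers":0}]'

```text
time_s: 12.15
ee_pos: [0.4444, 0.1378, 0.1591]
tcp_rot: [-180.0, -0.0, 0.1]
force: [0.4, 0.3, 0.2]
width: 1.0
```

```bash
python3 - <<'E'
from h import *
to(.4445,.138,.098)
for c in("side","top"):
    p,P=cloud(c); print(c,"blue",lid(P,.645,-.011,.037),"green",lid(P,.6065,-.218,.037))
E
```

```text
t cm [ 0.   -0.02  6.11] r [-0.02 -0.03  0.11]
side blue 2 green (296, array([ 0.6055, -0.2158], dtype=float32), array([ 0.6058, -0.2203,  0.0282]), np.float64(0.0382))
top blue (681, array([ 0.6433, -0.0089], dtype=float32), array([ 0.6442, -0.0094,  0.0353]), np.float64(0.0374)) green (378, array([ 0.6062, -0.215 ], dtype=float32), array([ 0.6066, -0.2158,  0.0255]), np.float64(0.0368))
```

Blue and green are centred within about 3 mm. Next is white.

Emit:
step_arm --steps '[{"tx":0,"ty":0,"tz":2,"rx":0,"ry":0,"rz":0,"fingers":0},{"tx":0,"ty":0,"tz":4,"rx":0,"ry":0,"rz":0,"fingers":0},{"tx":0,"ty":0,"tz":5.5,"rx":0,"ry":0,"rz":0,"fingers":0},{"tx":0,"ty":0,"tz":6.1,"rx":0,"ry":0,"rz":0,"fingers":0},{"tx":0,"ty":0,"tz":6.1,"rx":0,"ry":0,"rz":0,"fingers":0},{"tx":0,"ty":0,"tz":6.1,"rx":0,"ry":0,"rz":0,"fingers":0},{"tx":0,"ty":0,"tz":6.1,"rx":0,"ry":0,"rz":0,"fingers":0.4}]'

```text
time_s: 12.95
ee_pos: [0.4468, 0.1374, 0.0998]
tcp_rot: [-179.9, -0.2, -0.0]
force: [1.0, -0.3, 0.7]
width: 0.932
```

Emit:
step_arm --steps '[{"tx":0,"ty":0,"tz":0,"rx":0,"ry":0,"rz":0,"fingers":0.5},{"tx":0,"ty":0,"tz":0,"rx":0,"ry":0,"rz":0,"fingers":0.55},{"tx":0,"ty":0,"tz":0,"rx":0,"ry":0,"rz":0,"fingers":0.6},{"tx":0,"ty":0,"tz":0,"rx":0,"ry":0,"rz":0,"fingers":0.7},{"tx":0,"ty":0,"tz":0,"rx":0,"ry":0,"rz":0,"fingers":0.8},{"tx":0,"ty":0,"tz":0,"rx":0,"ry":0,"rz":0,"fingers":1},{"tx":0,"ty":0,"tz":0,"rx":0,"ry":0,"rz":0,"fingers":1},{"tx":0,"ty":0,"tz":0,"rx":0,"ry":0,"rz":0,"fingers":1}]' --newtons 15

```text
time_s: 13.75
ee_pos: [0.4467, 0.1374, 0.0998]
tcp_rot: [-179.9, -0.2, -0.0]
force: [-0.3, 0.1, 0.4]
width: 0.377
```

```bash
python3 -c "
from h import *
to(.4947,.4052,.1)"
```

```text
t cm [  4.78 -26.78   0.03] r [-0.08 -0.21 -0.03]
```

Emit:
step_arm --steps '[{"tx":0,"ty":0,"tz":-1,"rx":0,"ry":0,"rz":0,"fingers":1},{"tx":0,"ty":-1,"tz":-4,"rx":0,"ry":0,"rz":0,"fingers":1},{"tx":1,"ty":-5,"tz":-4,"rx":0,"ry":0,"rz":0,"fingers":1},{"tx":2,"ty":-10,"tz":-4,"rx":0,"ry":0,"rz":0,"fingers":1},{"tx":3,"ty":-15,"tz":-3,"rx":0,"ry":0,"rz":0,"fingers":1},{"tx":4,"ty":-20,"tz":-2,"rx":0,"ry":0,"rz":0,"fingers":1},{"tx":5,"ty":-24,"tz":0,"rx":0,"ry":0,"rz":0,"fingers":1},{"tx":5,"ty":-26.5,"tz":2,"rx":0,"ry":0,"rz":0,"fingers":1}]'

```text
time_s: 14.55
ee_pos: [0.4976, 0.4072, 0.0808]
tcp_rot: [-179.7, -0.3, 0.1]
force: [0.5, 0.1, -0.3]
width: 0.378
```

```bash
python3 -c "
from h import *
to(.4967,.4052,.0348);print(bot.state()['width'])"
```

```text
t cm [-0.12  0.22  4.6 ] r [-0.29 -0.33  0.1 ]
0.3777089008126597
```

Emit:
step_arm --steps '[{"tx":-0.1,"ty":0.2,"tz":1.2,"rx":-0.3,"ry":-0.3,"rz":0,"fingers":1},{"tx":-0.1,"ty":0.2,"tz":2.4,"rx":-0.3,"ry":-0.3,"rz":0,"fingers":1},{"tx":-0.1,"ty":0.2,"tz":3.4,"rx":-0.3,"ry":-0.3,"rz":0,"fingers":1},{"tx":-0.1,"ty":0.2,"tz":4,"rx":-0.3,"ry":-0.3,"rz":0,"fingers":1},{"tx":-0.1,"ty":0.2,"tz":4.3,"rx":-0.3,"ry":-0.3,"rz":0,"fingers":1},{"tx":-0.1,"ty":0.2,"tz":4.5,"rx":-0.3,"ry":-0.3,"rz":0,"fingers":1},{"tx":-0.1,"ty":0.2,"tz":4.6,"rx":-0.3,"ry":-0.3,"rz":0,"fingers":1},{"tx":-0.1,"ty":0.2,"tz":4.6,"rx":-0.3,"ry":-0.3,"rz":0,"fingers":1}]'

```text
time_s: 15.35
ee_pos: [0.4971, 0.4054, 0.0351]
tcp_rot: [-180.0, -0.0, 0.1]
force: [0.1, -0.2, -0.4]
width: 0.382
```

Emit:
step_arm --steps '[{"tx":0,"ty":0,"tz":0.1,"rx":0,"ry":0,"rz":0,"fingers":1},{"tx":0,"ty":0,"tz":0.1,"rx":0,"ry":0,"rz":0,"fingers":1},{"tx":0,"ty":0,"tz":0.1,"rx":0,"ry":0,"rz":0,"fingers":1}]'

```text
time_s: 15.65
ee_pos: [0.4972, 0.4056, 0.0348]
tcp_rot: [-180.0, -0.1, 0.1]
force: [-2.4, -2.2, 6.2]
width: 0.379
```

Contact is felt, so I'll release slowly and lift.

Emit:
step_arm --steps '[{"tx":0,"ty":0,"tz":0,"rx":0,"ry":0,"rz":0,"fingers":0.55},{"tx":0,"ty":0,"tz":0,"rx":0,"ry":0,"rz":0,"fingers":0.3},{"tx":0,"ty":0,"tz":0,"rx":0,"ry":0,"rz":0,"fingers":0},{"tx":0,"ty":0,"tz":0,"rx":0,"ry":0,"rz":0,"fingers":0},{"tx":0,"ty":0,"tz":-0.5,"rx":0,"ry":0,"rz":0,"fingers":0},{"tx":0,"ty":0,"tz":-3,"rx":0,"ry":0,"rz":0,"fingers":0},{"tx":0,"ty":0,"tz":-8,"rx":0,"ry":0,"rz":0,"fingers":0},{"tx":0,"ty":0,"tz":-11,"rx":0,"ry":0,"rz":0,"fingers":0}]'

```text
time_s: 16.45
ee_pos: [0.4979, 0.4063, 0.148]
tcp_rot: [-179.9, -0.2, 0.1]
force: [0.6, -0.3, 0.7]
width: 0.997
```

```bash
python3 - <<'E'
from h import *
for c in("side","top"):
    p,P=cloud(c); print(c,"white",lid(P,.4947,.4052,.037),"yellow",lid(P,.446,.139,.068),"red",lid(P,.446,.138,.034))
to(.4464,.1397,.13)
E
```

```text
side white (330, array([0.4936, 0.4057], dtype=float32), array([0.495 , 0.4054, 0.0182]), np.float64(0.0379)) yellow (523, array([0.4458, 0.1392], dtype=float32), array([0.4472, 0.1384, 0.0266]), np.float64(0.069)) red (367, array([0.4349, 0.1446], dtype=float32), array([0.4468, 0.1348, 0.0351]), np.float64(0.0349))
top white (48, array([0.4843, 0.4118], dtype=float32), array([0.4874, 0.4103, 0.015 ]), np.float64(0.0374)) yellow (399, array([0.4464, 0.1402], dtype=float32), array([0.4458, 0.1404, 0.0252]), np.float64(0.0683)) red (301, array([0.4438, 0.1299], dtype=float32), array([0.4469, 0.1383, 0.0344]), np.float64(0.0345))
t cm [-5.38 26.81  1.8 ] r [-0.37 -0.46  0.08]
```

White is placed within about 1 mm. Yellow is next.

Emit:
step_arm --steps '[{"tx":-1,"ty":4,"tz":0,"rx":0,"ry":0,"rz":0,"fingers":0},{"tx":-2,"ty":9,"tz":0,"rx":0,"ry":0,"rz":0,"fingers":0},{"tx":-3,"ty":14,"tz":0,"rx":0,"ry":0,"rz":0,"fingers":0},{"tx":-4,"ty":19,"tz":0,"rx":0,"ry":0,"rz":0,"fingers":0},{"tx":-5,"ty":24,"tz":0,"rx":-0.3,"ry":-0.4,"rz":0,"fingers":0},{"tx":-5.4,"ty":26.8,"tz":1,"rx":-0.3,"ry":-0.4,"rz":0,"fingers":0},{"tx":-5.4,"ty":26.8,"tz":2,"rx":-0.3,"ry":-0.4,"rz":0,"fingers":0},{"tx":-5.4,"ty":26.8,"tz":2,"rx":-0.3,"ry":-0.4,"rz":0,"fingers":0}]'

```text
time_s: 17.35
ee_pos: [0.4453, 0.1393, 0.1268]
tcp_rot: [-180.0, 0.1, 0.0]
force: [0.4, 1.4, 0.3]
width: 1.003
```

```bash
python3 -c "
from h import *
to(.4464,.1397,.064)"
```

```text
t cm [ 0.12 -0.04  6.28] r [-0.04  0.07  0.  ]
```

Emit:
step_arm --steps '[{"tx":0,"ty":0,"tz":2,"rx":0,"ry":0,"rz":0,"fingers":0},{"tx":0,"ty":0,"tz":4,"rx":0,"ry":0,"rz":0,"fingers":0},{"tx":0,"ty":0,"tz":5.5,"rx":0,"ry":0,"rz":0,"fingers":0},{"tx":0,"ty":0,"tz":6.2,"rx":0,"ry":0,"rz":0,"fingers":0},{"tx":0,"ty":0,"tz":6.2,"rx":0,"ry":0,"rz":0,"fingers":0},{"tx":0,"ty":0,"tz":6.2,"rx":0,"ry":0,"rz":0,"fingers":0},{"tx":0,"ty":0,"tz":6.2,"rx":0,"ry":0,"rz":0,"fingers":0.2}]'

```text
time_s: 18.05
ee_pos: [0.4458, 0.1398, 0.0656]
tcp_rot: [-179.9, -0.0, 0.0]
force: [-0.9, 0.4, 0.5]
width: 0.935
```

Emit:
step_arm --steps '[{"tx":0,"ty":0,"tz":0,"rx":0,"ry":0,"rz":0,"fingers":0.3},{"tx":0,"ty":0,"tz":0,"rx":0,"ry":0,"rz":0,"fingers":0.4},{"tx":0,"ty":0,"tz":0,"rx":0,"ry":0,"rz":0,"fingers":0.5},{"tx":0,"ty":0,"tz":0,"rx":0,"ry":0,"rz":0,"fingers":0.8},{"tx":0,"ty":0,"tz":0,"rx":0,"ry":0,"rz":0,"fingers":1},{"tx":0,"ty":0,"tz":0,"rx":0,"ry":0,"rz":0,"fingers":1},{"tx":0,"ty":0,"tz":0,"rx":0,"ry":0,"rz":0,"fingers":1}]' --newtons 25

```text
time_s: 18.75
ee_pos: [0.4459, 0.1397, 0.0657]
tcp_rot: [-179.9, -0.0, 0.0]
force: [-0.6, -0.3, 3.5]
width: 0.557
```

```bash
python3 -c "
from h import *
to(.6245,.2108,.1)"
```

```text
t cm [17.87 -7.11 -3.42] r [-0.07 -0.01  0.01]
```

Emit:
step_arm --steps '[{"tx":0,"ty":0,"tz":-1,"rx":0,"ry":0,"rz":0,"fingers":1},{"tx":0,"ty":0,"tz":-4,"rx":0,"ry":0,"rz":0,"fingers":1},{"tx":3,"ty":-1,"tz":-6,"rx":0,"ry":0,"rz":0,"fingers":1},{"tx":7,"ty":-3,"tz":-6,"rx":0,"ry":0,"rz":0,"fingers":1},{"tx":11,"ty":-5,"tz":-6,"rx":0,"ry":0,"rz":0,"fingers":1},{"tx":15,"ty":-6.5,"tz":-5,"rx":0,"ry":0,"rz":0,"fingers":1},{"tx":17.3,"ty":-7,"tz":-3,"rx":0,"ry":0,"rz":0,"fingers":1},{"tx":17.8,"ty":-7.1,"tz":-1,"rx":0,"ry":0,"rz":0,"fingers":1}]'

```text
time_s: 19.55
ee_pos: [0.6268, 0.2118, 0.076]
tcp_rot: [-179.9, -0.2, 0.0]
force: [0.0, -0.3, -1.0]
width: 0.558
```

```bash
python3 -c "
from h import *
to(.6238,.2108,.0347);print(bot.state()['width'])"
```

```text
t cm [-0.32  0.11  4.13] r [-0.15 -0.21  0.01]
0.5584963962973355
```

Emit:
step_arm --steps '[{"tx":-0.3,"ty":0.1,"tz":1.2,"rx":-0.1,"ry":-0.2,"rz":0,"fingers":1},{"tx":-0.3,"ty":0.1,"tz":2.2,"rx":-0.1,"ry":-0.2,"rz":0,"fingers":1},{"tx":-0.3,"ty":0.1,"tz":3.1,"rx":-0.1,"ry":-0.2,"rz":0,"fingers":1},{"tx":-0.3,"ty":0.1,"tz":3.7,"rx":-0.1,"ry":-0.2,"rz":0,"fingers":1},{"tx":-0.3,"ty":0.1,"tz":4,"rx":-0.1,"ry":-0.2,"rz":0,"fingers":1},{"tx":-0.3,"ty":0.1,"tz":4.2,"rx":-0.1,"ry":-0.2,"rz":0,"fingers":1},{"tx":-0.3,"ty":0.1,"tz":4.2,"rx":-0.1,"ry":-0.2,"rz":0,"fingers":1},{"tx":-0.3,"ty":0.1,"tz":4.2,"rx":-0.1,"ry":-0.2,"rz":0,"fingers":1}]'

```text
time_s: 20.35
ee_pos: [0.6242, 0.211, 0.0348]
tcp_rot: [-179.9, -0.0, 0.0]
force: [-2.3, -0.7, 4.5]
width: 0.555
```

Contact is felt; releasing.

Emit:
step_arm --steps '[{"tx":0,"ty":0,"tz":0,"rx":0,"ry":0,"rz":0,"fingers":0.4},{"tx":0,"ty":0,"tz":0,"rx":0,"ry":0,"rz":0,"fingers":0.2},{"tx":0,"ty":0,"tz":0,"rx":0,"ry":0,"rz":0,"fingers":0},{"tx":0,"ty":0,"tz":0,"rx":0,"ry":0,"rz":0,"fingers":0},{"tx":0,"ty":0,"tz":-0.5,"rx":0,"ry":0,"rz":0,"fingers":0},{"tx":0,"ty":0,"tz":-3,"rx":0,"ry":0,"rz":0,"fingers":0},{"tx":0,"ty":0,"tz":-7,"rx":0,"ry":0,"rz":0,"fingers":0},{"tx":0,"ty":0,"tz":-9,"rx":0,"ry":0,"rz":0,"fingers":0}]'

```text
time_s: 21.15
ee_pos: [0.6256, 0.2114, 0.1281]
tcp_rot: [-179.9, -0.2, 0.0]
force: [0.1, 0.1, 0.5]
width: 1.003
```

```bash
python3 - <<'E'
from h import *
for c in("side","top"):
    p,P=cloud(c); print(c,"yellow",lid(P,.624,.211,.037),"red",lid(P,.4465,.1375,.034))
to(.4469,.137,.085)
E
```

```text
side yellow (460, array([0.6233, 0.2121], dtype=float32), array([0.6258, 0.211 , 0.0267]), np.float64(0.0382)) red (881, array([0.4461, 0.137 ], dtype=float32), array([0.4482, 0.135 , 0.0359]), np.float64(0.0352))
top yellow 3 red (213, array([0.4509, 0.1176], dtype=float32), array([0.4489, 0.1266, 0.0319]), np.float64(0.0338))
t cm [-17.99   7.49   4.22] r [-0.2  -0.39 -0.  ]
```

Emit:
step_arm --steps '[{"tx":-3,"ty":1.5,"tz":0,"rx":0,"ry":0,"rz":0,"fingers":0},{"tx":-7,"ty":3,"tz":0,"rx":0,"ry":0,"rz":0,"fingers":0},{"tx":-11,"ty":5,"tz":0,"rx":0,"ry":0,"rz":0,"fingers":0},{"tx":-15,"ty":6.5,"tz":0,"rx":-0.2,"ry":-0.3,"rz":0,"fingers":0},{"tx":-18,"ty":7.5,"tz":1,"rx":-0.2,"ry":-0.3,"rz":0,"fingers":0},{"tx":-18,"ty":7.5,"tz":3,"rx":-0.2,"ry":-0.3,"rz":0,"fingers":0},{"tx":-18,"ty":7.5,"tz":4.2,"rx":-0.2,"ry":-0.3,"rz":0,"fingers":0},{"tx":-18,"ty":7.5,"tz":4.2,"rx":-0.2,"ry":-0.3,"rz":0,"fingers":0}]'

```text
time_s: 22.05
ee_pos: [0.4461, 0.1367, 0.0837]
tcp_rot: [179.9, 0.1, 0.0]
force: [0.2, 0.3, 0.7]
width: 1.001
```

```bash
python3 -c "
from h import *
to(.447,.137,.031)"
```

```text
t cm [ 0.09 -0.03  5.27] r [0.06 0.06 0.01]
```

Emit:
step_arm --steps '[{"tx":0,"ty":0,"tz":1.5,"rx":0,"ry":0,"rz":0,"fingers":0},{"tx":0,"ty":0,"tz":3,"rx":0,"ry":0,"rz":0,"fingers":0},{"tx":0,"ty":0,"tz":4.5,"rx":0,"ry":0,"rz":0,"fingers":0},{"tx":0,"ty":0,"tz":5.2,"rx":0,"ry":0,"rz":0,"fingers":0},{"tx":0,"ty":0,"tz":5.2,"rx":0,"ry":0,"rz":0,"fingers":0},{"tx":0,"ty":0,"tz":5.2,"rx":0,"ry":0,"rz":0,"fingers":0},{"tx":0,"ty":0,"tz":5.2,"rx":0,"ry":0,"rz":0,"fingers":0}]'

```text
time_s: 22.75
ee_pos: [0.4467, 0.1369, 0.0323]
tcp_rot: [180.0, -0.0, 0.0]
force: [0.0, -0.1, 0.7]
width: 0.998
```

Emit:
step_arm --steps '[{"tx":0,"ty":0,"tz":0,"rx":0,"ry":0,"rz":0,"fingers":0.2},{"tx":0,"ty":0,"tz":0,"rx":0,"ry":0,"rz":0,"fingers":0.4},{"tx":0,"ty":0,"tz":0,"rx":0,"ry":0,"rz":0,"fingers":0.6},{"tx":0,"ty":0,"tz":0,"rx":0,"ry":0,"rz":0,"fingers":1},{"tx":0,"ty":0,"tz":0,"rx":0,"ry":0,"rz":0,"fingers":1},{"tx":0,"ty":0,"tz":0,"rx":0,"ry":0,"rz":0,"fingers":1}]'

```text
time_s: 23.35
ee_pos: [0.4469, 0.1368, 0.0326]
tcp_rot: [180.0, -0.0, 0.0]
force: [-1.3, -1.2, 6.2]
width: 0.768
```

```bash
python3 -c "
from h import *
to(.503,-.4137,.13)"
```

```text
t cm [ 5.62 55.06 -9.7 ] r [ 0.03 -0.03  0.  ]
```

Emit:
step_arm --steps '[{"tx":0,"ty":0,"tz":-1,"rx":0,"ry":0,"rz":0,"fingers":1},{"tx":0,"ty":0,"tz":-4,"rx":0,"ry":0,"rz":0,"fingers":1},{"tx":0.5,"ty":2,"tz":-7,"rx":0,"ry":0,"rz":0,"fingers":1},{"tx":1,"ty":5.5,"tz":-9,"rx":0,"ry":0,"rz":0,"fingers":1},{"tx":1.5,"ty":10,"tz":-9.7,"rx":0,"ry":0,"rz":0,"fingers":1},{"tx":2,"ty":14.5,"tz":-9.7,"rx":0,"ry":0,"rz":0,"fingers":1},{"tx":2.5,"ty":19,"tz":-9.7,"rx":0,"ry":0,"rz":0,"fingers":1},{"tx":3,"ty":23,"tz":-9.7,"rx":0,"ry":0,"rz":0,"fingers":1}]'

```text
time_s: 24.15
ee_pos: [0.4764, -0.0955, 0.1303]
tcp_rot: [180.0, -0.0, -0.1]
force: [0.9, 0.2, -1.9]
width: 0.765
```

```bash
python3 -c "
from h import *
to(.503,-.4137,.08);print(bot.state()['width'])"
```

```text
t cm [ 2.68 31.82  5.06] r [ 0.05 -0.04 -0.05]
0.765122045586957
```

Emit:
step_arm --steps '[{"tx":0.5,"ty":4,"tz":0,"rx":0,"ry":0,"rz":0,"fingers":1},{"tx":1,"ty":8.5,"tz":0,"rx":0,"ry":0,"rz":0,"fingers":1},{"tx":1.5,"ty":13,"tz":0,"rx":0,"ry":0,"rz":0,"fingers":1},{"tx":2,"ty":17.5,"tz":0,"rx":0,"ry":0,"rz":0,"fingers":1},{"tx":2.5,"ty":22,"tz":0,"rx":0,"ry":0,"rz":0,"fingers":1},{"tx":2.7,"ty":26,"tz":1,"rx":0,"ry":0,"rz":0,"fingers":1},{"tx":2.7,"ty":29.5,"tz":3,"rx":0,"ry":0,"rz":0,"fingers":1},{"tx":2.7,"ty":31.7,"tz":5,"rx":0,"ry":0,"rz":0,"fingers":1}]'

```text
time_s: 24.95
ee_pos: [0.5022, -0.4161, 0.0807]
tcp_rot: [179.8, -0.1, -0.2]
force: [0.2, -0.0, -2.2]
width: 0.765
```

```bash
python3 -c "
from h import *
to(.503,-.4137,.0356);print(bot.state()['width'])"
```

```text
t cm [ 0.07 -0.26  4.51] r [ 0.16 -0.06 -0.21]
0.7654778758350912
```

Emit:
step_arm --steps '[{"tx":0.1,"ty":-0.3,"tz":1.3,"rx":0.2,"ry":0,"rz":0,"fingers":1},{"tx":0.1,"ty":-0.3,"tz":2.5,"rx":0.2,"ry":0,"rz":0,"fingers":1},{"tx":0.1,"ty":-0.3,"tz":3.5,"rx":0.2,"ry":0,"rz":0,"fingers":1},{"tx":0.1,"ty":-0.3,"tz":4.1,"rx":0.2,"ry":0,"rz":0,"fingers":1},{"tx":0.1,"ty":-0.3,"tz":4.4,"rx":0.2,"ry":0,"rz":0,"fingers":1},{"tx":0.1,"ty":-0.3,"tz":4.6,"rx":0.2,"ry":0,"rz":0,"fingers":1},{"tx":0.1,"ty":-0.3,"tz":4.6,"rx":0.2,"ry":0,"rz":0,"fingers":1},{"tx":0.1,"ty":-0.3,"tz":4.6,"rx":0.2,"ry":0,"rz":0,"fingers":1}]'

```text
time_s: 25.75
ee_pos: [0.504, -0.4128, 0.0357]
tcp_rot: [-180.0, -0.1, -0.2]
force: [-0.9, 3.2, 5.5]
width: 0.765
```

Emit:
step_arm --steps '[{"tx":0,"ty":0,"tz":0,"rx":0,"ry":0,"rz":0,"fingers":0.2},{"tx":0,"ty":0,"tz":0,"rx":0,"ry":0,"rz":0,"fingers":0},{"tx":0,"ty":0,"tz":0,"rx":0,"ry":0,"rz":0,"fingers":0},{"tx":0,"ty":0,"tz":0,"rx":0,"ry":0,"rz":0,"fingers":0},{"tx":0,"ty":0,"tz":-0.5,"rx":0,"ry":0,"rz":0,"fingers":0},{"tx":0,"ty":0,"tz":-3,"rx":0,"ry":0,"rz":0,"fingers":0},{"tx":0,"ty":0,"tz":-8,"rx":0,"ry":0,"rz":0,"fingers":0},{"tx":0,"ty":0,"tz":-12,"rx":0,"ry":0,"rz":0,"fingers":0}]'

```text
time_s: 26.55
ee_pos: [0.5039, -0.4131, 0.1579]
tcp_rot: [-180.0, -0.1, -0.2]
force: [-0.8, -1.4, -0.2]
width: 1.0
```

Emit:
step_arm --steps '[{"tx":-4,"ty":3,"tz":-2,"rx":0,"ry":0,"rz":0,"fingers":0},{"tx":-8,"ty":6,"tz":-4,"rx":0,"ry":0,"rz":0,"fingers":0},{"tx":-12,"ty":9,"tz":-6,"rx":0,"ry":0,"rz":0,"fingers":0},{"tx":-16,"ty":12,"tz":-7,"rx":0,"ry":0,"rz":0,"fingers":0},{"tx":-18,"ty":14,"tz":-8,"rx":0,"ry":0,"rz":0,"fingers":0},{"tx":-18,"ty":15,"tz":-8,"rx":0,"ry":0,"rz":0,"fingers":0},{"tx":-18,"ty":15,"tz":-8,"rx":0,"ry":0,"rz":0,"fingers":0}]'

```text
time_s: 27.25
ee_pos: [0.3219, -0.5643, 0.2379]
tcp_rot: [179.9, -0.2, -0.4]
force: [1.0, 1.2, 0.6]
width: 0.999
```

```bash
python3 - <<'E'
from h import *
T=dict(white=(.4947,.4052),yellow=(.624,.2108),blue=(.645,-.011),green=(.6065,-.218),red=(.503,-.4137))
for c in("side","top"):
    p,P=cloud(c); cv2.imwrite(f"pics/end_{c}.png",p[:,:,::-1])
    for k,v in T.items(): print(c,k,v,lid(P,*v,.037,.045))
E
```

```text
side white (0.4947, 0.4052) (330, array([0.4937, 0.4056], dtype=float32), array([0.4953, 0.406 , 0.0186]), np.float64(0.0378))
side yellow (0.624, 0.2108) (459, array([0.6235, 0.2121], dtype=float32), array([0.6263, 0.2122, 0.0275]), np.float64(0.0382))
side blue (0.645, -0.011) (613, array([ 0.6423, -0.0093], dtype=float32), array([ 0.6451, -0.0092,  0.0369]), np.float64(0.0384))
side green (0.6065, -0.218) (295, array([ 0.6055, -0.2156], dtype=float32), array([ 0.6053, -0.2175,  0.0279]), np.float64(0.0383))
side red (0.503, -0.4137) (462, array([ 0.503, -0.409], dtype=float32), array([ 0.506 , -0.4113,  0.037 ]), np.float64(0.0384))
top white (0.4947, 0.4052) (187, array([0.4939, 0.4071], dtype=float32), array([0.4934, 0.4078, 0.0187]), np.float64(0.0376))
top yellow (0.624, 0.2108) (379, array([0.6242, 0.2131], dtype=float32), array([0.6247, 0.2128, 0.026 ]), np.float64(0.0377))
top blue (0.645, -0.011) (673, array([ 0.6434, -0.0089], dtype=float32), array([ 0.6442, -0.0084,  0.0346]), np.float64(0.0371))
top green (0.6065, -0.218) (374, array([ 0.6063, -0.2151], dtype=float32), array([ 0.6079, -0.215 ,  0.0263]), np.float64(0.0367))
top red (0.503, -0.4137) (711, array([ 0.5042, -0.4092], dtype=float32), array([ 0.5051, -0.4098,  0.0352]), np.float64(0.0363))
```

View pics/end_top.png

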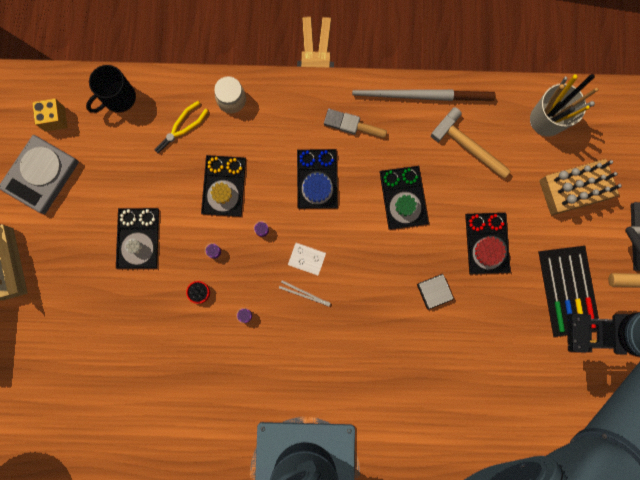

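View pics/end_side.png

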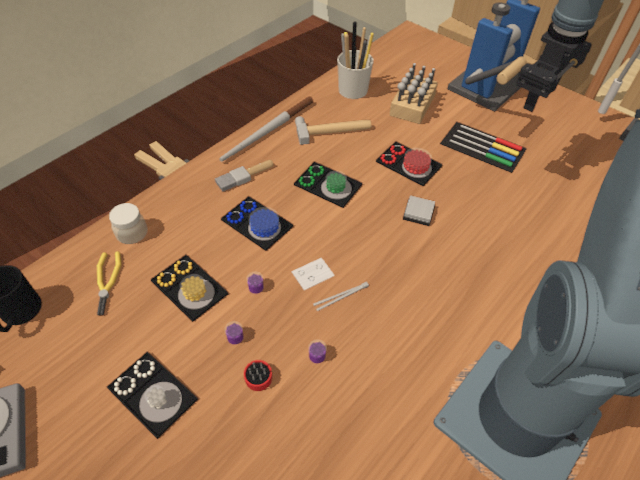

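Both views show every jar upright on its own colour's pad: white (137,248), yellow (222,195), blue (318,188), green (405,207) and red (489,252). The arm is clear of everything and the purple decoys haven't moved.

```bash
python3 -c "
from bench import bot
print(bot.hand_in())"
```

```text
the job is handed in; nothing more can be done
None
```

I took both stacks apart, stood all five jars on the felt pads of their own colour, and handed the job in at about 27 s of the 128 s allowed. No verdict was reported.

- **Placing:** I unstacked green, blue, white, yellow and red in that order. Blue, white, yellow and red were pressed down until the wrist force showed contact. Green showed no clear force, so I released it at the height worked out from the measurements.
- **Final check:** both cameras put each jar centre within about 5 mm of its pad centre; the limit is 15 mm. Red was furthest off, at about 4.5 mm. Lid tops read 36–38 mm, which fits a 34 mm jar standing flat on a 3 mm pad.
- **Surroundings:** the purple look-alikes were not touched, and the arm was clear of everything at hand-in.
- **Disagreements:** the trained networks mistook the purple jars for `jar_white`, and once missed `tray_red`. I therefore used depth and colour measurements instead. Some readings were partly hidden by the arm and I did not rely on those; the final ones were unobstructed.

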